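Add the slotted brass mass to the load stand

TASK

Add the brass slotted mass to the load stand on top of the dark one that is already there: slide it sideways onto the stem with its slot facing the opposite way to the dark one's slot, let it sink fully home over the dark mass's raised centre, and let go of it. Feel your way on gently, because the stem's load cell must never take more than 12 newtons, and leave the timer and the sample cup where they are.

Things in the scene. Friction and masses are not known exactly. Their poses are not given: they have to be found in the camera images.
- stand: load stand, fixed; white housing 110 (x) x 100 (y) x 38 mm, display and two blue keys on its -x side. Origin: centre of the underside, z up. Pan, dark mass and stem are one piece, clamped with its axis up to 10 mm off the origin along the stand's x and up to 8 mm along y: no reading shows it, find it by touch. It is stiff sideways, sprung downwards (3 N per mm). Never over 12 N on it.
- seat (a point): point of the stand 70 mm above its origin, level with the top of the dark slotted mass (diameter 60, 14 mm thick, slot facing the stand's -x). Above this the dark mass has a raised centring boss, 3.5 mm high, diameter 28 at its foot, 26 at its top. The true axis is off this point by the same unseen shift of up to 10 mm in x and 8 mm in y.
- stem_top (a point): point of the stand 124 mm above its origin, top of the stem (same unseen shift). The stem is a steel rod, diameter 8, free from 70 to 116 mm above the origin, with a cap of diameter 18 from 116 to 124 mm, too wide for a slot, so the brass mass can only come on from the side, below the cap.
- mass_centre (a point): brass slotted mass, loose, about 0.25 kg: point on its axis, half-way up (16 mm above its underside, 32 mm high). x points out of the slot's mouth, z up. Flange at the bottom: diameter 60, 8 mm high. Above it a collar 24 mm high, 48 mm long in x, with two flat sides 40 mm apart (facing +y and -y, 26 mm long): grip it there, above the flange.
- mass_mouth (a point): brass mass: middle of the slot's mouth, 28 mm from its axis along its x, half-way up. The slot is open to +x through the whole height, 11 mm wide, with a flat end 4.6 mm behind the axis; from 10 mm ahead of the axis outward it widens evenly (0.55 mm a side per mm) to 29 mm at the flange's rim.
- mass_foot (a point): brass mass: centre of its underside. Here is a round recess, diameter 32, 5 mm deep, that sinks over the dark mass's boss when the slot's end is at the stem. Seated, this point is 69 mm above the stand's origin (the pan sinks 1 mm); resting on the boss instead it is 3.5 mm higher.
- timer: bench timer, white, 62 x 66 x 18 mm, to be left alone; origin: centre of the underside
- sample_cup_b: sample cup with yellow lid, diameter 62, 68 mm high, to be left alone; origin: centre of the underside
There are look-alikes about, which are no part of the job. What is meant by the part that bears mass_centre is not red, and is the larger of those in its own colour.

How it is judged:
By the outcome, as a careful person would: the job done as asked, in the order asked, and still so for the second after the job is handed in, with the robot touching nothing.
It also fails if it takes over 67 s, if anything falls off the work surface, if the arm or the gripper's body presses on something with over 40 N, if the wrist force passes 120 N, or if a joint passes its speed limit or range.

ROBOT

A 6-joint arm with a two-finger parallel gripper is mounted at the origin on a cart in front of the work surface, level with it; the furniture and walls round the work are solid. World frame = base frame: x ahead of the robot, y to its left, z up, the work surface at z = 0. Lengths are in m, angles in rad, forces in N, time in s.
With the tool pointing down it reaches from about 0.25 to 0.775 m from the base axis. Payload 8.9 kg.
Tool frame: the origin (TCP) lies at the very end of the fingers, on their centre line; the grasp point (between the pads) lies 19 mm behind it (bot.grip_depth is the distance from the TCP to the grasp point, in m); z points along the fingers, y is the direction in which the jaws open and shut (so a half turn about z gives the same grasp; the last joint's range is limited). The gripper opens to 85 mm and grips with 20 to 120 N. Pads are 22 mm wide; open, the fingers measure 114 mm over their backs; the gripper's body (76 mm by 85 mm) begins 54 mm behind the grasp point. The pads swing forward as they close: fully open they stand 13 mm farther back than shut.
Start: joints at [-0.139, 0.291, -0.153, 1.127, 0, 1.431], TCP at [0.525, 0, 0.231] pointing down, gripper open.
Joint ranges: [-2.52, 2.52], [-0.91, 1.74], [-1.3, 1.37], [-1.96, 2.02], [-1.52, 1.47], [-3.14, 3.14]. Speed limits (rad/s): [2.22, 2.22, 2.79, 3.14, 3.14, 3.14].

INTERFACE

Orientations are given as a unit quaternion [w, x, y, z].
In Python, from plant import bot, eyes gives the robot as it stands.
- The arm moves only by the tool send_rows, never from a script. Its argument "deltas" is text: rows parted by semicolons, each of 4 numbers parted by spaces: the shift along the tool's x, y, z in m, then the turn about the tool's z in degrees. A call has 1 to 12 rows; each row shifts and turns the commanded pose from where the row before left it, along the tool's axes as they then stand; what a row does not reach is not made up. A row lasts 1/8 s, in which the tool goes at most 62.5 mm and 10.7 degrees, less where a joint would pass 70% of its speed; a pose out of reach is approached as far as the arm can. A call is refused whole if a number of a shift passes 0.0625 or a number of a turn 10.7, either way. A call with a gripper value outside its range is refused whole. "jaw" is the opening, from 0 (shut) to 1 (fully open), set as the call begins (left out, the last holds). The fingers move at their own pace and stop on an object; "grip_force" is the grip in N (left out, the last holds). Time passes only in rows, so rows that do not move let the fingers close. It gives the time, the measured TCP pose, the force and the opening at its end, in the units of the state.
- bot.state(): the state, without advancing time (a new reading comes with each control period).
- eyes.snapshot(name): name is "scene" or "side" or "wrist"; returns the picture (400x640x3 uint8, red, green, blue); there is no depth.
- eyes.camera_model(name): a dict with "fx", "fy", "cx", "cy" (pixels), "camera_from_world" (4x4, takes a point from world to camera coordinates). Camera axes: x right, y up, looking along -z (the intrinsics and any distortion apply to the point x, -y, -z); pixel columns grow to the right and rows downward; lengths in m; the calibration is good to about 2 mm. A picture is of the moment at which its call begins: read the wrist's pose just before it. camera_model takes no time and is no camera call; for the wrist camera it gives the pose at the moment of the call.
- bot.sign_off(): hands the job in, once; it reports no verdict.
The state is a dict: "clock": time; "joints": joint angles; "qd": joint speeds; "effort": joint torques, N m; "tool_pos": TCP position; "eef_rot": TCP orientation; "wrist_force": force on the tool from outside, world axes, zero at the start; "wrist_torque": the same for the moment, N m; "gripper_width": opening from 0.0 (shut) to 1.0 (fully open).
Only numpy, scipy, OpenCV 4.12 (cv2) and the standard library are available. Lean on these libraries where they do the work, as an engineer would, in place of code of your own. Each camera call takes 0.05 s, during which the arm holds its last target.

## Working session

There is one attempt and no reset: what is moved stays moved. The work goes in short steps, Python scripts to look and compute and a tool call to move; the robot and the scene stay as the last step left them, time stands still between calls to the robot, and variables do not carry over. Pictures are saved under pics/ and viewed, and the job is handed in when it is done.

Besides the shell and the picture viewer there is one more tool, called by a JSON object that holds its "method" and its "body". send_rows: Moves the arm, as the interface text tells. Its arguments: {"type":"object","properties":{"deltas":{"type":"string"},"jaw":{"type":"number"},"grip_force":{"type":"number"}},"required":["deltas"]}

```bash
ls; mkdir -p pics; python3 - <<'E'
from plant import bot, eyes
import cv2
print(bot.state())
for n in ("scene","side","wrist"):
    m=eyes.camera_model(n); print(n,m)
    cv2.imwrite(f"pics/{n}0.png",eyes.snapshot(n)[:,:,::-1])
E
```

```text
pics
{'clock': 0.0, 'joints': array([-1.39324018e-01,  2.91301983e-01, -1.54125793e-01,  1.12670280e+00,
        1.04584038e-05,  1.43150792e+00]), 'qd': array([ 7.14937524e-04, -5.71722309e-04, -1.17234439e-03,  2.21242873e-03,
        6.86876295e-05, -3.84195022e-04]), 'effort': array([-3.46096487e-03, -5.37150800e+01,  3.31364536e+01,  1.60375424e-02,
       -3.39078597e-04,  1.08972756e-05]), 'tool_pos': array([5.24559040e-01, 5.64730688e-05, 2.30721233e-01]), 'eef_rot': array([-5.35808706e-04,  7.07119218e-01,  7.07094030e-01, -3.97480565e-04]), 'wrist_force': array([-0.13618198,  0.02393385, -0.35094765]), 'wrist_torque': array([-0.04012385,  0.02464102,  0.06131899]), 'gripper_width': 1.0021203138319008}
scene {'fx': 399.75079018020455, 'fy': 399.75079018020455, 'cx': 318.01095630936163, 'cy': 206.05073495372028, 'camera_from_world': array([[ 0.56859532, -0.82258227,  0.00760072, -0.38645875],
       [ 0.3374949 ,  0.24169367,  0.90976995, -0.2732872 ],
       [-0.75019768, -0.51472573,  0.41504321, -0.50952811],
       [ 0.        ,  0.        ,  0.        ,  1.        ]])}
s
[... 242 characters left out ...]
410915e-01,  8.25433425e-01,
        -2.14062211e-01],
       [-2.48107054e-01,  7.87263127e-01,  5.64499477e-01,
        -6.86191793e-01],
       [ 0.00000000e+00,  0.00000000e+00,  0.00000000e+00,
         1.00000000e+00]])}
wrist {'fx': 312.67369117834477, 'fy': 312.67369117834477, 'cx': 320.44084496791845, 'cy': 200.62299616670757, 'camera_from_world': array([[ 9.99999107e-01,  8.23798864e-04, -1.05238222e-03,
        -5.24752400e-01],
       [-1.11776190e-03,  9.47190677e-01, -3.20668944e-01,
         4.28754087e-02],
       [ 7.32639920e-04,  3.20669833e-01,  9.47190752e-01,
        -3.80807063e-01],
       [ 0.00000000e+00,  0.00000000e+00,  0.00000000e+00,
         1.00000000e+00]])}
```

View pics/scene0.png

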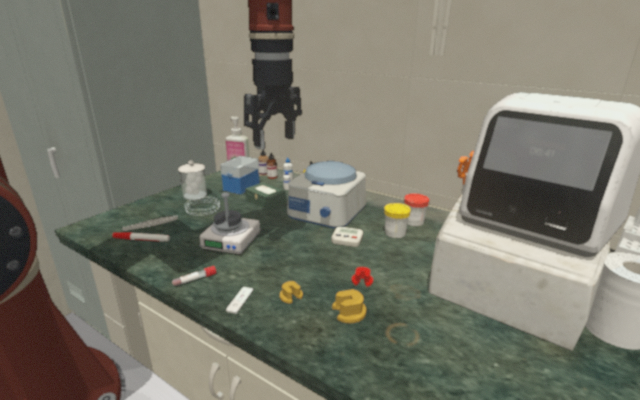

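View pics/side0.png

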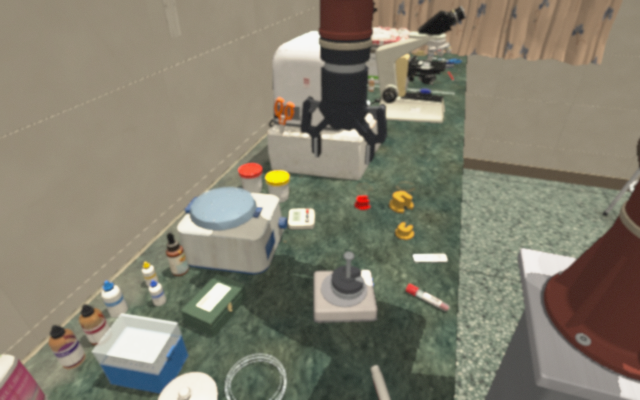

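View pics/wrist0.png

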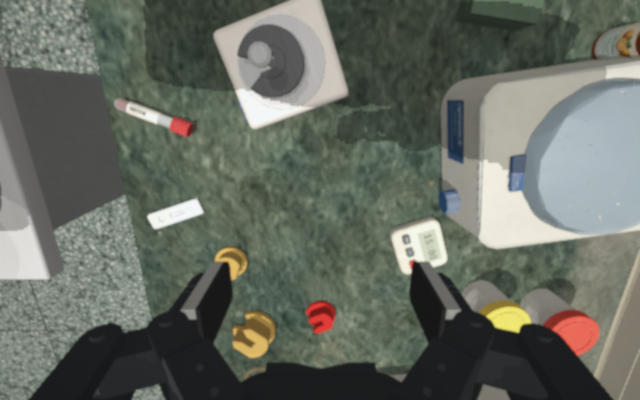

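The candidates are:
- Large brass: scene (350,305), wrist (254,335).
- Small brass: scene (290,292), wrist (231,263).
- Red one: scene (363,275), wrist (320,317).

I choose the large brass. The stand is at wrist (280,62), with the dark mass's slot facing lower-left.

```bash
cat > h.py <<'E'
import numpy as np, cv2
from plant import bot, eyes
def ray(m,u,v):
    T=m["camera_from_world"];R=T[:3,:3];t=T[:3,3]
    d=R.T@np.array([(u-m["cx"])/m["fx"],-(v-m["cy"])/m["fy"],-1.]); return -R.T@t,d
def onz(m,u,v,z):
    o,d=ray(m,u,v); return o+d*(z-o[2])/d[2]
def proj(m,p):
    c=m["camera_from_world"]@np.append(p,1); return m["cx"]+m["fx"]*c[0]/-c[2], m["cy"]-m["fy"]*c[1]/-c[2]
def crop(img,n,x0,y0,x1,y1,s):
    cv2.imwrite(n,cv2.resize(img[y0:y1,x0:x1],None,fx=s,fy=s,interpolation=cv2.INTER_CUBIC))
def brass(img):
    h=cv2.cvtColor(img,cv2.COLOR_BGR2HSV); return cv2.inRange(h,(12,90,60),(28,255,255))
E
python3 - <<'E'
from h import *
W=cv2.imread('pics/wrist0.png');m=eyes.camera_model('wrist');S=cv2.imread('pics/scene0.png')
n,l,st,c=cv2.connectedComponentsWithStats(brass(W))
for i in range(1,n):
    if st[i,4]>100: print(st[i],c[i],onz(m,*c[i],.02)); 
for u,v in((215,35),(250,128),(348,95),(320,0)): print(onz(m,u,v,.038))
for u,v in((259,52),): print('stemtop',onz(m,u,v,.124))
a=cv2.resize(W[200:380,180:350],None,fx=3,fy=3,interpolation=cv2.INTER_CUBIC)
cv2.imwrite('pics/c1.png',a)
crop(W,'pics/c2.png',190,0,370,140,4)
crop(S,'pics/c3.png',270,250,400,340,5)
E
```

```text
[617  30  16  27 232] [624.21551724  43.82758621] [0.83489852 0.13143625 0.02      ]
[214 247  34  34 683] [232.66471449 260.48169839] [ 0.41275862 -0.11883076  0.02      ]
[ 479  300   53   34 1144] [505.82342657 315.84965035] [ 0.77803592 -0.20365249  0.02      ]
[ 232  311   44   48 1526] [253.89908257 334.35517693] [ 0.43204788 -0.23538785  0.02      ]
[0.42332525 0.13630671 0.038     ]
[0.45075062 0.0487487  0.038     ]
[0.55287388 0.08172027 0.038     ]
[0.52434119 0.16557597 0.038     ]
stemtop [0.48019612 0.11134222 0.124     ]
```

View pics/c1.png

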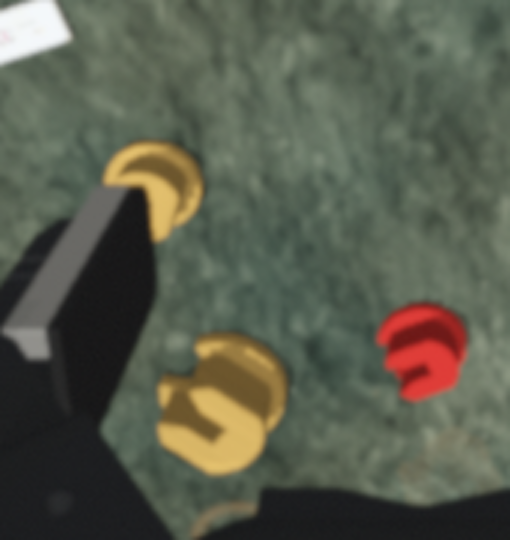

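View pics/c2.png

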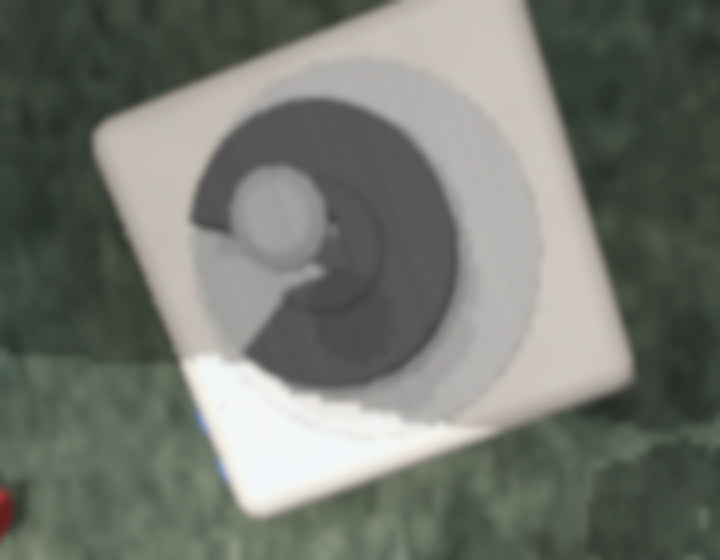

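View pics/c3.png

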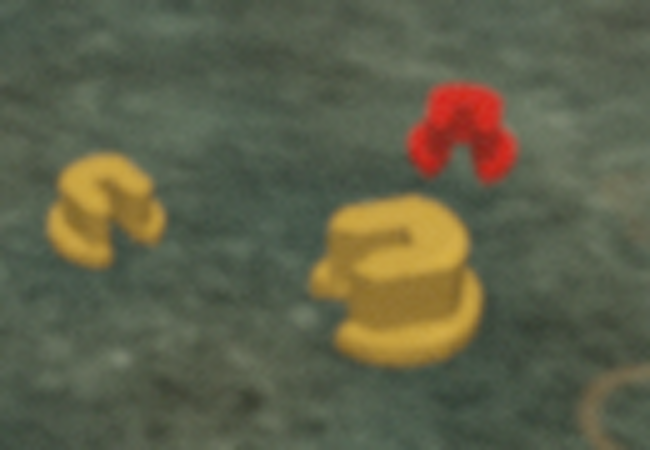

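The crop confirms it: the large brass mass is at wrist (250,335), with its slot facing roughly -x and slightly +y. Next I work out a closer camera pose.

```bash
python3 - <<'E'
from h import *
m=eyes.camera_model('wrist')
o,d=ray(m,320,200);print(o,onz(m,320,230,.032))
b=onz(m,240,342,.032);print('collar top',b)
# slot direction
print(onz(m,180+215/3,200+430/3,.032),onz(m,180+165/3,200+395/3,.032))
# camera axis hit when TCP at z 0.21 , yaw psi
s=bot.state()['tool_pos']; 
off=onz(m,320,230,.032+.02)-s; print('off',off)
E
```

```text
[0.52511606 0.08192916 0.37396718] [ 0.52441577 -0.07084209  0.032     ]
collar top [ 0.41537539 -0.23753335  0.032     ]
[ 0.43113161 -0.23977802  0.032     ] [ 0.41006006 -0.22020335  0.032     ]
off [-0.00020218 -0.0619594  -0.17887636]
```

{"method": "send_rows", "body": {"deltas": "-0.04 -0.016 0.005 0;-0.04 -0.016 0.005 0;-0.04 -0.016 0.005 0;-0.04 -0.016 0.005 0;-0.04 -0.016 0.005 0;-0.037 -0.015 0.005 0;0 0 0 -10;0 0 0 -10;0 0 0 -10;0 0 0 -10;0 0 0 -10;0 0 0 0"}}

```text
clock: 1.65
tool_pos: [0.4299, -0.2369, 0.2011]
eef_rot: [-0.0, 0.343, 0.939, 0.0]
wrist_force: [0.3, 0.6, 1.2]
gripper_width: 0.996
```

```bash
python3 - <<'E'
from h import *
s=bot.state();print(s['clock'],s['tool_pos'],s['eef_rot'],s['joints'])
W=eyes.snapshot('wrist')[:,:,::-1]; cv2.imwrite('pics/w1.png',W)
E
```

```text
1.65 [ 0.42987819 -0.23690783  0.20112895] [-1.95647806e-04  3.42582081e-01  9.39487880e-01  4.69088744e-05] [-6.52746110e-01  2.46725202e-01 -2.95621023e-01  1.02885156e+00
 -2.72457482e-05  4.65817450e-02]
```

View pics/w1.png

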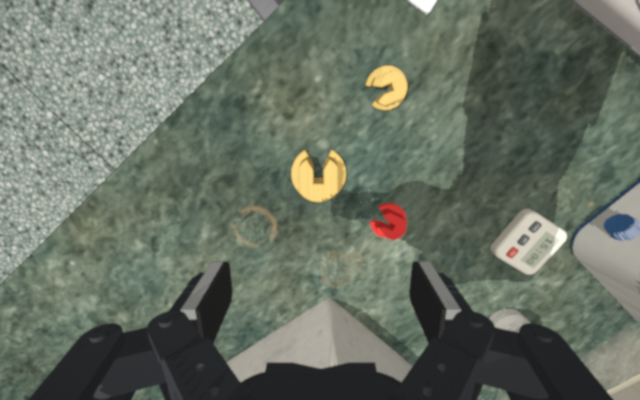

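```bash
python3 - <<'E'
from h import *
W=cv2.imread('pics/w1.png');m=eyes.camera_model('wrist');s=eyes.camera_model('scene')
crop(W,'pics/c4.png',270,130,370,220,6)
for z in (0,.05,.1,.15,.2): print(z,onz(m,330,300,z)-[.43,-.237,0])
for p in ((433,285),):
    print('scene base corner',onz(s,*p,0))
print('top', [onz(s,447,203,z).round(3) for z in (.05,.1,.15,.2)])
M=brass(W);n,l,st,c=cv2.connectedComponentsWithStats(M)
for i in range(1,n):
    if st[i,4]>100: print(st[i],c[i])
i=1+np.argmin(abs(c[1:]-[319,178]).sum(1))
ct=max(cv2.findContours((l==i).astype('uint8'),0,2)[0],key=len)[:,0]
np.save('ct.npy',ct)
E
```

```text
0 [ 0.1385389  -0.10108682  0.        ]
0.05 [ 0.10931462 -0.07874272  0.05      ]
0.1 [ 0.08009034 -0.05639862  0.1       ]
0.15 [ 0.05086606 -0.03405452  0.15      ]
0.2 [ 0.02164178 -0.01171041  0.2       ]
scene base corner [ 5.91702316e-01 -3.34080351e-01 -5.55111512e-17]
top [array([ 0.883, -0.258,  0.05 ]), array([ 0.768, -0.289,  0.1  ]), array([ 0.652, -0.32 ,  0.15 ]), array([ 0.537, -0.351,  0.2  ])]
[ 365   65   43   46 1295] [388.10888031  86.4030888 ]
[ 291  150   56   53 2042] [318.07590597 176.87218413]
```

View pics/c4.png

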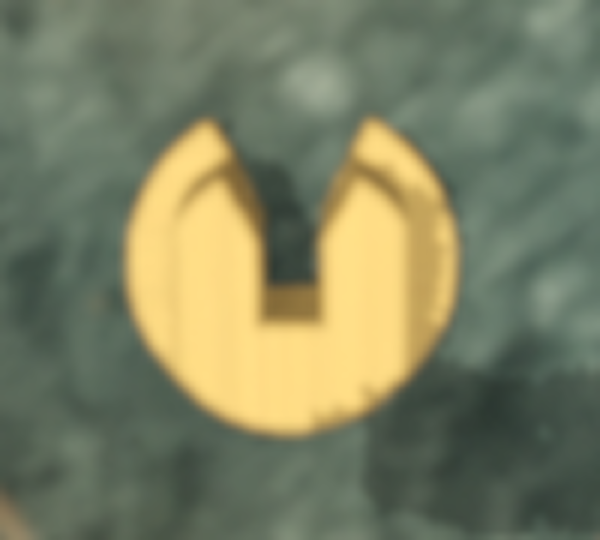

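```bash
python3 - <<'E'
from h import *
m=eyes.camera_model('wrist');T=bot.state()['tool_pos']
a=np.radians(140);ex=np.array([np.cos(a),np.sin(a),0]);ey=np.array([np.sin(a),-np.cos(a),0]) #tool x,y
def rel(u,v,z):
    p=onz(m,u,v,z)-T; return (p@ex*1e3).round(2),(p@ey*1e3).round(2)
print('slot end (axis = +4.6 in x)',rel(318.5,183.7,.032))
print('flange L,R',rel(291.0,173.5,.008),rel(346.7,173.5,.008))
print('tips',rel(270+207/6,130+118/6,.008),rel(270+370/6,130+118/6,.008))
print('flat L,R',rel(270+175/6,175,.032),rel(270+406/6,175,.032))
# angle using slot edges
print(rel(270+262/6,130+240/6,.032),rel(270+262/6,130+320/6,.032),rel(270+320/6,130+240/6,.032),rel(270+320/6,130+320/6,.032))
q=bot.state()['eef_rot'];print(q, T)
E
```

```text
slot end (axis = +4.6 in x) (np.float64(-5.27), np.float64(-2.29))
flange L,R (np.float64(-0.22), np.float64(-32.75)) (np.float64(-0.39), np.float64(28.68))
tips (np.float64(26.04), np.float64(-17.35)) (np.float64(25.95), np.float64(11.88))
flat L,R (np.float64(4.04), np.float64(-22.07)) (np.float64(3.92), np.float64(17.42))
(np.float64(9.23), np.float64(-7.15)) (np.float64(-4.87), np.float64(-7.29)) (np.float64(9.21), np.float64(2.72)) (np.float64(-4.89), np.float64(2.72))
[-1.66207521e-04  3.43868161e-01  9.39017922e-01  4.49356252e-05] [ 0.42987826 -0.23694634  0.20117351]
```

The brass axis is about 2.3 mm to the -y tool side, and its yaw is already aligned. I go down on it.

{"method": "send_rows", "body": {"deltas": "-0.0005 -0.0023 0.03 0;0 0 0.04 0;0 0 0.04 0;0 0 0.04 0;0 0 0.025 0;0 0 0.01 0;0 0 0.006 0;0 0 0 0;0 0 0 0", "jaw": 0.75, "grip_force": 40}}

```text
clock: 2.82
tool_pos: [0.4295, -0.2395, 0.0111]
eef_rot: [0.001, 0.342, 0.94, -0.0]
wrist_force: [-0.0, -0.0, 0.1]
gripper_width: 0.754
```

{"method": "send_rows", "body": {"deltas": "0 0 0 0;0 0 0 0;0 0 0 0;0 0 0 0;0 0 0 0;0 0 0 0", "jaw": 0}}

```text
clock: 3.58
tool_pos: [0.4292, -0.2394, 0.0109]
eef_rot: [0.0, 0.342, 0.94, -0.0]
wrist_force: [-1.0, 0.2, 6.3]
gripper_width: 0.462
```

```bash
python3 - <<'E'
from h import *
s=bot.state();print(s['clock'],s['tool_pos'],s['eef_rot'],s['wrist_force'],s['gripper_width'])
cv2.imwrite('pics/w2.png',eyes.snapshot('wrist')[:,:,::-1])
E
```

```text
3.575 [ 0.42919799 -0.23935739  0.01093895] [ 4.26421230e-04  3.42060749e-01  9.39677723e-01 -1.98442731e-04] [-0.96311616  0.19446581  6.26577871] 0.46242624134545096
```

View pics/w2.png

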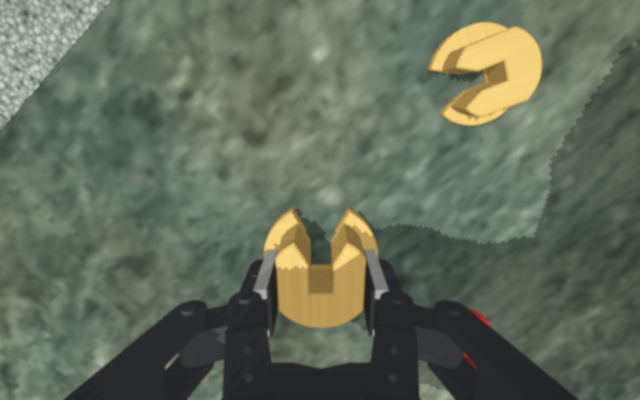

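```bash
python3 - <<'E'
from h import *
# initial wrist model saved from output
T=np.array([[9.99999107e-01,8.23798864e-04,-1.05238222e-03,-5.24752400e-01],[-1.11776190e-03,9.47190677e-01,-3.20668944e-01,4.28754087e-02],[7.32639920e-04,3.20669833e-01,9.47190752e-01,-3.80807063e-01],[0,0,0,1]])
m=dict(eyes.camera_model('wrist'));m['camera_from_world']=T
P=lambda x,y,z:onz(m,190+x/4,y/4,z)
def line(a,b,z):
    a,b=P(*a,z)[:2],P(*b,z)[:2];d=(b-a)/np.linalg.norm(b-a);return a,d
z=.036
L=line((100,165),(243,490),z);B=line((290,512),(600,397),z);R=line((535,30),(625,345),z);Tt=line((130,118),(400,5),z)
for n,(a,d) in zip('LBRT',(L,B,R,Tt)): print(n,np.degrees(np.arctan2(d[1],d[0])))
yaw=np.radians(18);ex=np.array([np.cos(yaw),np.sin(yaw)]);ey=np.array([-ex[1],ex[0]])
f=lambda p:np.array([p[:2]@ex,p[:2]@ey])
mid=lambda a,b:(P(*a,z)+P(*b,z))/2
l,r,b,t=[f(q) for q in (mid((100,165),(243,490)),mid((535,30),(625,345)),mid((290,512),(600,397)),mid((130,118),(400,5)))]
print('x ext',l[0],r[0],r[0]-l[0],'y ext',b[1],t[1],t[1]-b[1])
c=np.array([(l[0]+r[0])/2,(b[1]+t[1])/2]);print('stand centre frame',c, 'world',c[0]*ex+c[1]*ey)
print('cap',f(P(278,217,.124))-c,'dark',f(P(326,243,.07))-c,'pan?',f(P(367,245,.05))-c)
S=cv2.imread('pics/scene0.png');crop(S,'pics/c5.png',180,180,280,260,7)
D=cv2.imread('pics/side0.png');crop(D,'pics/c6.png',300,240,390,330,7)
E
```

```text
L -69.1137763647458
B 19.615756474857832
R -71.65998643501513
T 19.797171546960577
x ext 0.44401161012415236 0.5515903334728217 0.10757872334866936 y ext -0.09579159827771189 0.002564037022668997 0.09835563530038088
stand centre frame [ 0.49780097 -0.04661378] world [0.48784131 0.10949662]
cap [-0.00696742  0.00264121] dark [-0.00605059  0.00314375] pan? [0.00089384 0.00242147]
```

View pics/c5.png

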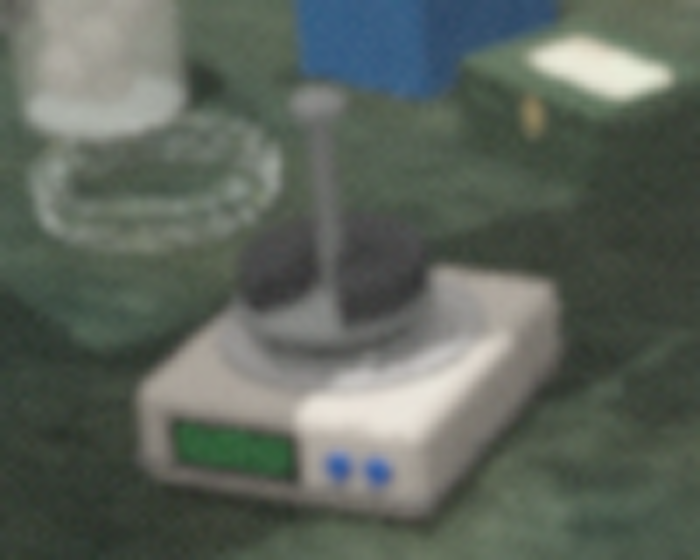

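View pics/c6.png

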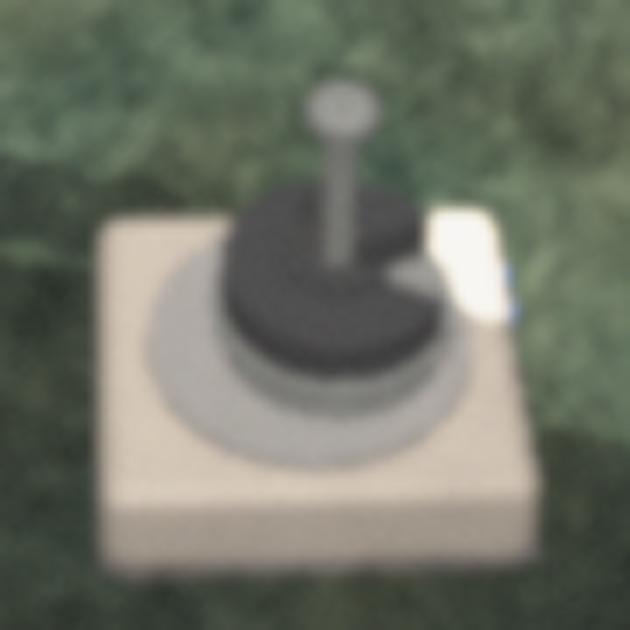

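{"method": "send_rows", "body": {"deltas": "0 0 -0.01 0;0 0 -0.03 0;0 0 -0.04 0;0 0 -0.04 0;0 0 -0.04 0;0.0369 0.0401 0 0;0.0369 0.0401 0 0;0.0369 0.0401 0 0;0.0369 0.0401 0 0;0.0369 0.0401 0 0;0.0369 0.0401 0 0;0 0 0 0"}}

```text
clock: 5.12
tool_pos: [0.4131, 0.0908, 0.1708]
eef_rot: [-0.0, 0.339, 0.941, 0.0]
wrist_force: [0.9, -0.2, -2.8]
gripper_width: 0.459
```

{"method": "send_rows", "body": {"deltas": "0 0 0 10;0 0 0 10;0 0 0 10;0 0 0 10;0 0 0 10;0 0 0 10;0 0 0 10;0 0 0 10;0 0 0 10;0 0 0 10;0 0 0 10;0 0 0 10"}}

```text
clock: 6.62
tool_pos: [0.4139, 0.0868, 0.1706]
eef_rot: [0.0, 0.985, 0.17, -0.0]
wrist_force: [0.1, -0.0, -3.2]
gripper_width: 0.46
```

```bash
python3 - <<'E'
from h import *
s=bot.state();print(s['clock'],s['tool_pos'],s['eef_rot'],s['joints'],s['wrist_force'],s['gripper_width'])
q=s['eef_rot'];print('yaw x',2*np.degrees(np.arctan2(q[2],q[1])))
for n in('wrist','scene'):
    cv2.imwrite(f'pics/{n}3.png',eyes.snapshot(n)[:,:,::-1])
E
```

```text
6.625 [0.4138572  0.08676233 0.17063719] [ 1.19817866e-04  9.85389108e-01  1.70318205e-01 -2.20094797e-05] [ 3.35741654e-02  1.47195091e-01 -5.10035813e-01  9.13576161e-01
 -2.43408389e-04  2.83286165e+00] [ 0.12942619 -0.03196934 -3.21838669] 0.46005255681028057
yaw x 19.612641533064277
```

View pics/wrist3.png

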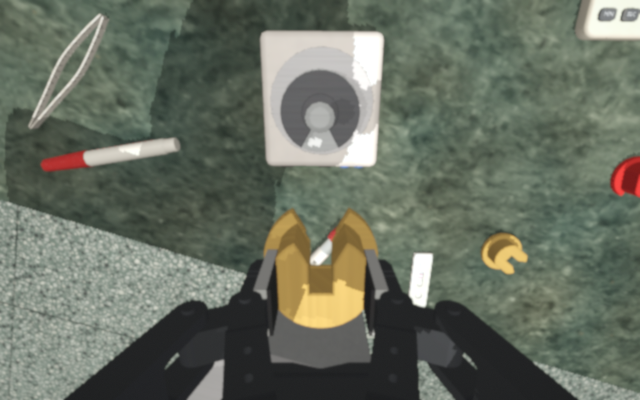

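View pics/scene3.png

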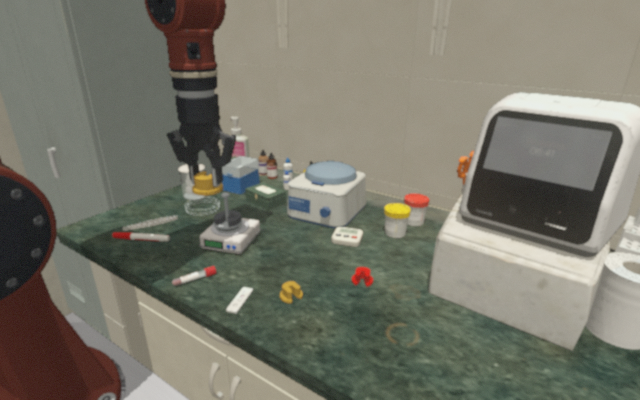

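The mass is held and its slot points at the stand. The cap is at about (319,116), straight ahead of the slot.

```bash
python3 - <<'E'
from h import *
m=eyes.camera_model('wrist');s=bot.state();T=s['tool_pos'];q=s['eef_rot'];a=2*np.arctan2(q[2],q[1])
ex=np.array([np.cos(a),np.sin(a),0]);ey=np.array([np.sin(a),-np.cos(a),0])
W=cv2.imread('pics/wrist3.png');crop(W,'pics/c7.png',250,20,400,180,5)
g=cv2.cvtColor(W,cv2.COLOR_BGR2GRAY)
M=(g<90).astype('uint8');M[:, :265]=0;M[:,380:]=0;M[165:]=0;M[:35]=0
ct=max(cv2.findContours(M,0,2)[0],key=cv2.contourArea);(c,r)=cv2.minEnclosingCircle(ct);print('dark',c,r)
rel=lambda u,v,z:(np.array([(onz(m,u,v,z)-T)@e for e in(ex,ey)])*1e3).round(2)
print('dark',rel(*c,.07),'cap',rel(319.5,116,.124),onz(m,319.5,116,.124))
for u,v in((262,31),(383,32),(267,166),(377,166)):print(rel(u,v,.037))
E
```

```text
dark (340.7783508300781, 112.20103454589844) 12.24783706665039
dark [70.21 16.05] cap [70.78  0.18] [0.48053681 0.11069551 0.124     ]
[130.24 -45.35]
[129.62  50.2 ]
[ 21.83 -47.25]
[21.89 51.78]
```

View pics/c7.png

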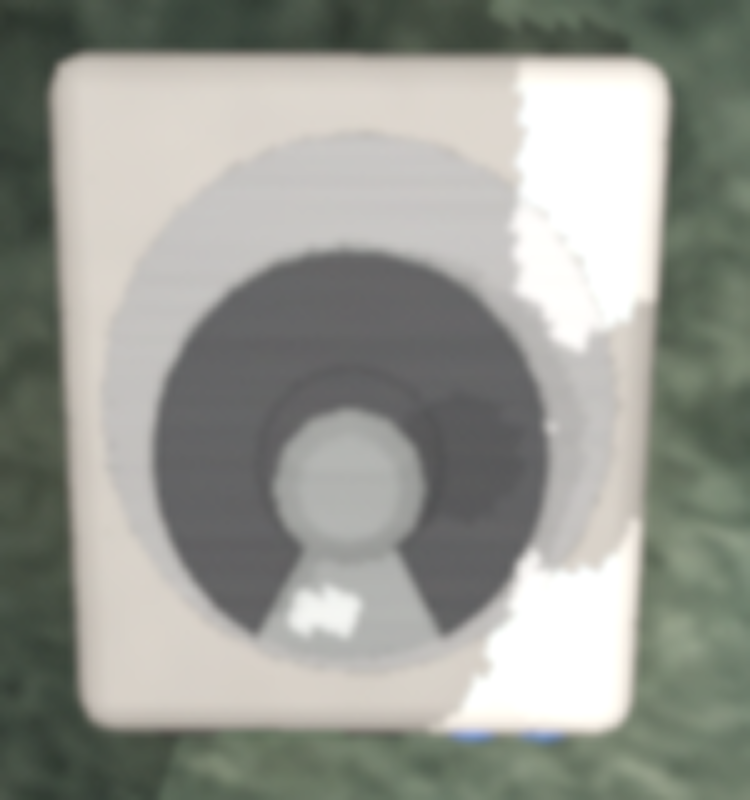

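{"method": "send_rows", "body": {"deltas": "0 0 0.02 0;0 0 0.03 0;0 0 0.024 0;0 0 0.01 0;0 0 0 0;0.01 0 0 0;0.015 0 0 0;0.01 0 0 0;0.005 0 0 0;0.002 0 0 0;0 0 0 0;0 0 0 0"}}

```text
clock: 8.22
tool_pos: [0.4531, 0.1018, 0.0863]
eef_rot: [-0.0, 0.985, 0.174, -0.0]
wrist_force: [-0.3, 0.6, -2.5]
gripper_width: 0.459
```

```bash
cat > st.py <<'E'
from h import *
def st():
    s=bot.state();T=s['tool_pos'];q=s['eef_rot'];a=2*np.arctan2(q[2],q[1])
    ex=np.array([np.cos(a),np.sin(a),0]);ey=np.array([np.sin(a),-np.cos(a),0])
    D=T-np.array([.48054,.11070,0]);F=s['wrist_force']
    print('t',round(s['clock'],2),'rel',(D@ex*1e3).round(2),(D@ey*1e3).round(2),'z',(T[2]*1e3).round(2),'F tool x,y,up',(F@ex).round(2),(F@ey).round(2),F[2].round(2),'M',(s['wrist_torque']@ex).round(2),(s['wrist_torque']@ey).round(2),s['wrist_torque'][2].round(2),'yaw',np.degrees(a).round(2),'w',s['gripper_width'])
if __name__=='__main__': st()
E
python3 st.py; python3 - <<'E'
from h import *
W=eyes.snapshot('wrist')[:,:,::-1]; cv2.imwrite('pics/w4.png',W)
cv2.imwrite('pics/s4.png',eyes.snapshot('side')[:,:,::-1])
E
python3 -c "
from h import *
crop(cv2.imread('pics/s4.png'),'pics/s4c.png',270,180,430,320,5)"
```

```text
t 8.22 rel -28.86 -1.08 z 86.25 F tool x,y,up -0.08 -0.65 -2.47 M -0.02 -0.0 -0.04 yaw 20.0 w 0.4590523400471677
```

View pics/w4.png

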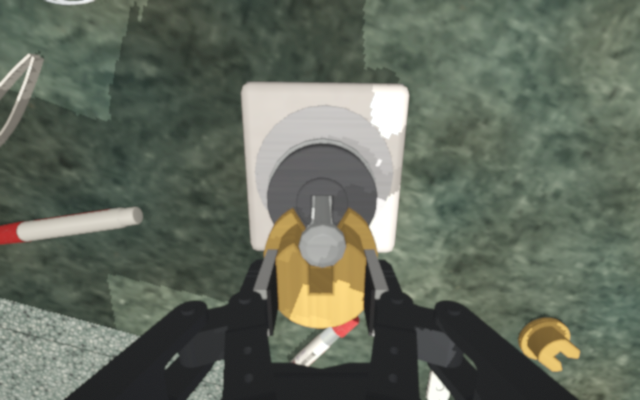

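View pics/s4c.png

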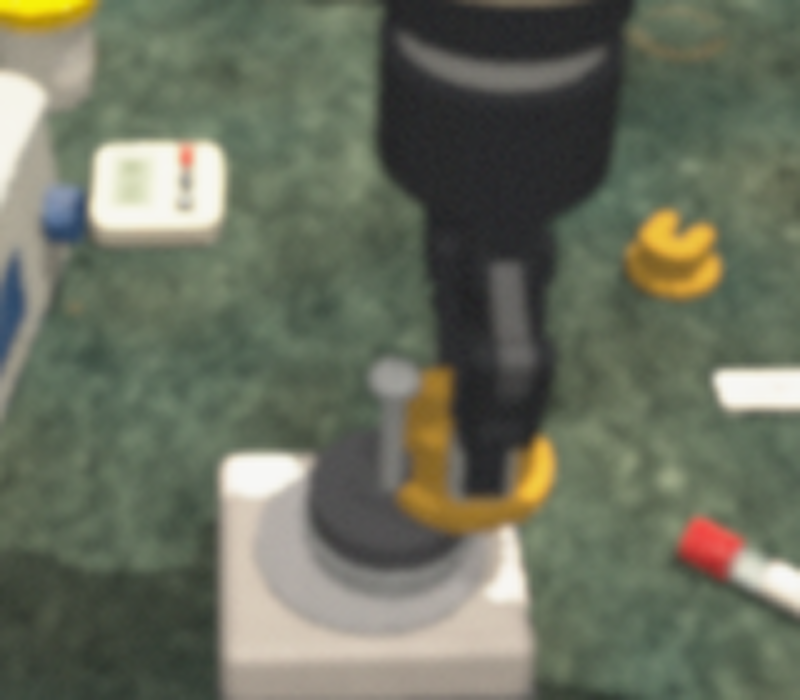

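{"method": "send_rows", "body": {"deltas": "0 0.0013 0 0;0.002 0 0 0;0.002 0 0 0;0.002 0 0 0;0 0 0 0"}}

```text
clock: 8.95
tool_pos: [0.4597, 0.1028, 0.0863]
eef_rot: [0.0, 0.985, 0.174, 0.0]
wrist_force: [0.8, 0.7, -2.7]
gripper_width: 0.458
```

```bash
python3 st.py
```

```text
t 8.95 rel -22.25 0.3 z 86.31 F tool x,y,up 0.98 -0.36 -2.71 M 0.06 0.01 -0.02 yaw 20.0 w 0.4584403209665708
```

{"method": "send_rows", "body": {"deltas": "0.0015 0 0 0;0.0015 0 0 0;0.0015 0 0 0;0 0 0 0"}}

```text
clock: 9.45
tool_pos: [0.4638, 0.1043, 0.0863]
eef_rot: [0.0, 0.985, 0.174, 0.0]
wrist_force: [0.8, -0.2, -3.6]
gripper_width: 0.46
```

```bash
python3 st.py
```

```text
t 9.45 rel -17.87 0.28 z 86.3 F tool x,y,up 0.65 0.46 -3.57 M -0.01 0.02 0.02 yaw 20.0 w 0.4599655017484027
```

{"method": "send_rows", "body": {"deltas": "0.001 0 0 0;0.001 0 0 0;0.001 0 0 0;0 0 0 0"}}

```text
clock: 9.95
tool_pos: [0.4666, 0.1053, 0.0863]
eef_rot: [-0.0, 0.985, 0.174, 0.0]
wrist_force: [-0.1, 0.5, -3.1]
gripper_width: 0.46
```

```bash
python3 st.py
```

```text
t 9.95 rel -14.92 0.29 z 86.31 F tool x,y,up 0.03 -0.51 -3.14 M -0.05 0.03 0.03 yaw 20.0 w 0.4603586436129242
```

```bash
python3 - <<'E'
from h import *
W=eyes.snapshot('wrist')[:,:,::-1]
crop(W,'pics/w5.png',250,180,400,340,5)
m=eyes.camera_model('wrist');from st import st;st()
E
```

```text
t 10.0 rel -14.98 0.26 z 86.28 F tool x,y,up -0.26 -0.28 -2.36 M 0.02 -0.01 0.03 yaw 20.0 w 0.46036837330228636
```

View pics/w5.png

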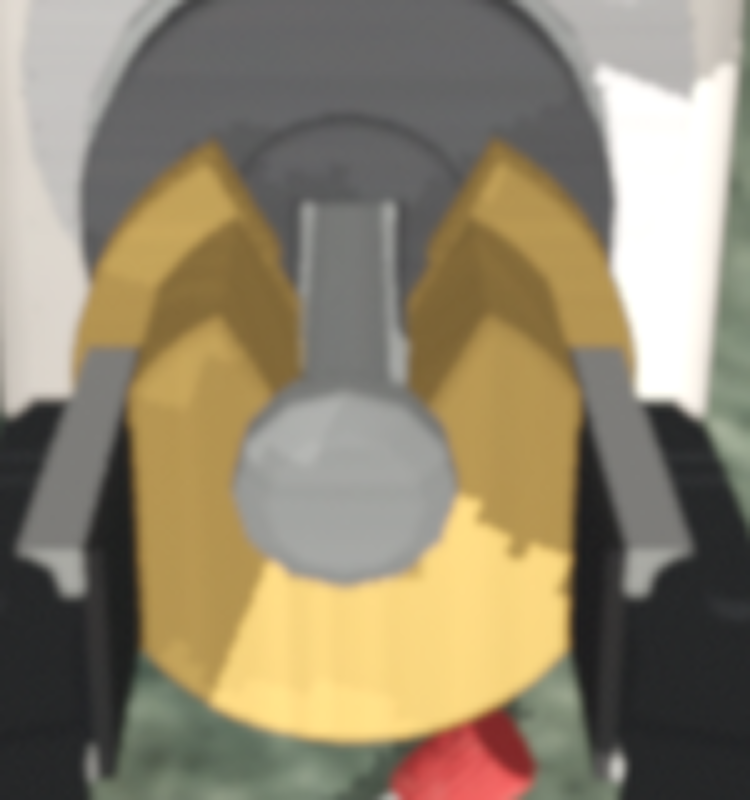

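The stem stands within about 0.5 mm of the slot's centre line. I shift slightly to tool -y and keep feeling forward.

{"method": "send_rows", "body": {"deltas": "0 -0.0005 0 0;0.001 0 0 0;0.001 0 0 0;0.001 0 0 0;0 0 0 0"}}

```text
clock: 10.62
tool_pos: [0.4693, 0.1068, 0.0863]
eef_rot: [0.0, 0.985, 0.174, 0.0]
wrist_force: [-0.3, 0.1, -3.2]
gripper_width: 0.461
```

```bash
python3 st.py
```

```text
t 10.62 rel -11.89 -0.2 z 86.29 F tool x,y,up -0.24 -0.25 -3.2 M -0.01 -0.02 -0.03 yaw 20.0 w 0.4611290501998862
```

{"method": "send_rows", "body": {"deltas": "0.001 0 0 0;0.001 0 0 0;0 0 0 0"}}

```text
clock: 11.0
tool_pos: [0.4712, 0.1075, 0.0863]
eef_rot: [0.0, 0.985, 0.174, 0.0]
wrist_force: [0.6, 0.0, -2.0]
gripper_width: 0.457
```

```bash
python3 st.py
```

```text
t 11.0 rel -9.89 -0.21 z 86.3 F tool x,y,up 0.6 0.21 -2.03 M 0.02 0.02 -0.01 yaw 20.0 w 0.45716682473586795
```

{"method": "send_rows", "body": {"deltas": "0.001 0 0 0;0.001 0 0 0;0 0 0 0"}}

```text
clock: 11.38
tool_pos: [0.473, 0.1082, 0.0863]
eef_rot: [-0.0, 0.985, 0.174, 0.0]
wrist_force: [0.6, 0.2, -2.4]
gripper_width: 0.459
```

```bash
python3 st.py
```

```text
t 11.38 rel -7.91 -0.22 z 86.29 F tool x,y,up 0.61 -0.01 -2.4 M 0.03 -0.05 0.07 yaw 20.0 w 0.4585914464593994
```

{"method": "send_rows", "body": {"deltas": "0.001 0 0 0;0.001 0 0 0;0 0 0 0"}}

```text
clock: 11.75
tool_pos: [0.4749, 0.1089, 0.0863]
eef_rot: [0.0, 0.985, 0.174, 0.0]
wrist_force: [0.2, -0.2, -2.4]
gripper_width: 0.459
```

```bash
python3 st.py
```

```text
t 11.75 rel -5.9 -0.2 z 86.32 F tool x,y,up 0.09 0.25 -2.37 M 0.01 -0.05 -0.05 yaw 20.0 w 0.45869389686000045
```

{"method": "send_rows", "body": {"deltas": "0.001 0 0 0;0.001 0 0 0;0 0 0 0"}}

```text
clock: 12.12
tool_pos: [0.4768, 0.1096, 0.0863]
eef_rot: [0.0, 0.985, 0.174, 0.0]
wrist_force: [0.3, 1.5, -3.7]
gripper_width: 0.459
```

```bash
python3 st.py
```

```text
t 12.12 rel -3.9 -0.21 z 86.3 F tool x,y,up 0.82 -1.33 -3.72 M -0.03 -0.0 0.09 yaw 20.0 w 0.45911998211647476
```

{"method": "send_rows", "body": {"deltas": "0.0005 0 0 0;0.0005 0 0 0;0 0 0 0"}}

```text
clock: 12.5
tool_pos: [0.4777, 0.1099, 0.0863]
eef_rot: [0.0, 0.985, 0.174, 0.0]
wrist_force: [-0.3, -1.5, -2.6]
gripper_width: 0.458
```

```bash
python3 st.py
```

```text
t 12.5 rel -2.96 -0.2 z 86.31 F tool x,y,up -0.76 1.28 -2.61 M -0.03 -0.0 -0.01 yaw 20.0 w 0.457844099425334
```

{"method": "send_rows", "body": {"deltas": "0.0005 0 0 0;0 0 0 0"}}

```text
clock: 12.75
tool_pos: [0.4782, 0.1101, 0.0863]
eef_rot: [-0.0, 0.985, 0.174, 0.0]
wrist_force: [0.1, 0.1, -2.4]
gripper_width: 0.46
```

```bash
python3 st.py
```

```text
t 12.75 rel -2.43 -0.19 z 86.31 F tool x,y,up 0.09 -0.07 -2.4 M 0.01 -0.01 -0.02 yaw 20.0 w 0.45958252035645364
```

{"method": "send_rows", "body": {"deltas": "0.0005 0 0 0;0 0 0 0"}}

```text
clock: 13.0
tool_pos: [0.4786, 0.1102, 0.0863]
eef_rot: [-0.0, 0.985, 0.174, -0.0]
wrist_force: [-0.5, -0.2, -3.1]
gripper_width: 0.463
```

```bash
python3 st.py
```

```text
t 13.0 rel -1.96 -0.22 z 86.31 F tool x,y,up -0.57 0.05 -3.09 M -0.03 0.01 -0.02 yaw 20.0 w 0.463192080719813
```

{"method": "send_rows", "body": {"deltas": "0.0005 0 0 0;0 0 0 0"}}

```text
clock: 13.25
tool_pos: [0.4791, 0.1104, 0.0863]
eef_rot: [-0.0, 0.985, 0.174, 0.0]
wrist_force: [-0.2, -0.0, -3.2]
gripper_width: 0.46
```

```bash
python3 st.py
```

```text
t 13.25 rel -1.44 -0.23 z 86.3 F tool x,y,up -0.19 -0.02 -3.21 M -0.01 -0.04 -0.01 yaw 20.0 w 0.45989647490984903
```

{"method": "send_rows", "body": {"deltas": "0.0005 0 0 0;0 0 0 0"}}

```text
clock: 13.5
tool_pos: [0.4793, 0.1105, 0.0862]
eef_rot: [0.0, 0.985, 0.174, -0.0]
wrist_force: [-1.4, -0.0, -1.5]
gripper_width: 0.458
```

```bash
python3 st.py
```

```text
t 13.5 rel -1.22 -0.24 z 86.23 F tool x,y,up -1.32 -0.43 -1.5 M -0.04 -0.21 0.07 yaw 20.0 w 0.45822724721347163
```

{"method": "send_rows", "body": {"deltas": "0.0004 0 0 0;0 0 0 0"}}

```text
clock: 13.75
tool_pos: [0.4794, 0.1106, 0.0861]
eef_rot: [0.0, 0.985, 0.174, -0.001]
wrist_force: [-2.8, -1.3, -1.9]
gripper_width: 0.458
```

```bash
python3 st.py
```

```text
t 13.75 rel -1.1 -0.26 z 86.14 F tool x,y,up -3.06 0.29 -1.85 M -0.13 -0.66 -0.01 yaw 20.0 w 0.4582592249018402
```

{"method": "send_rows", "body": {"deltas": "0.0004 0 0 0;0 0 0 0"}}

```text
clock: 14.0
tool_pos: [0.4796, 0.1106, 0.0861]
eef_rot: [0.0, 0.985, 0.174, -0.001]
wrist_force: [-4.4, -3.3, -2.7]
gripper_width: 0.456
```

```bash
python3 st.py
```

```text
t 14.0 rel -0.93 -0.27 z 86.09 F tool x,y,up -5.29 1.61 -2.69 M -0.16 -1.08 0.01 yaw 20.0 w 0.4556491108541893
```

The slot's end meets the stem at rel about -1.35 mm. The force rises to about 5 N. I back off 0.6 mm past first touch and lower gently.

{"method": "send_rows", "body": {"deltas": "-0.001 0 0 0;-0.0007 0 0 0;0 0 0 0;0 0 0 0"}}

```text
clock: 14.5
tool_pos: [0.4792, 0.1104, 0.0865]
eef_rot: [-0.0, 0.985, 0.174, 0.0]
wrist_force: [0.1, 0.8, -2.2]
gripper_width: 0.459
```

```bash
python3 st.py
```

```text
t 14.5 rel -1.35 -0.15 z 86.48 F tool x,y,up 0.38 -0.7 -2.17 M -0.04 -0.06 -0.07 yaw 20.0 w 0.45935629908210485
```

{"method": "send_rows", "body": {"deltas": "0 0 0.0005 0;0 0 0.0005 0;0 0 0 0;0 0 0 0"}}

```text
clock: 15.0
tool_pos: [0.4787, 0.1103, 0.0853]
eef_rot: [0.0, 0.985, 0.174, 0.0]
wrist_force: [-0.0, 0.6, -1.7]
gripper_width: 0.456
```

```bash
python3 st.py
```

```text
t 15.0 rel -1.86 -0.21 z 85.31 F tool x,y,up 0.16 -0.58 -1.66 M -0.01 0.05 -0.01 yaw 20.0 w 0.45613373512178074
```

{"method": "send_rows", "body": {"deltas": "0 0 0.0005 0;0 0 0.0005 0;0 0 0 0;0 0 0 0"}}

```text
clock: 15.5
tool_pos: [0.4787, 0.1102, 0.0843]
eef_rot: [0.0, 0.985, 0.174, -0.0]
wrist_force: [0.1, 0.4, -2.9]
gripper_width: 0.461
```

```bash
python3 st.py
```

```text
t 15.5 rel -1.89 -0.2 z 84.31 F tool x,y,up 0.24 -0.33 -2.89 M -0.02 0.03 -0.04 yaw 20.0 w 0.4606353226662652
```

{"method": "send_rows", "body": {"deltas": "0 0 0.0005 0;0 0 0.0005 0;0 0 0 0;0 0 0 0"}}

```text
clock: 16.0
tool_pos: [0.4787, 0.1103, 0.0833]
eef_rot: [-0.0, 0.985, 0.174, -0.0]
wrist_force: [0.2, 0.2, -2.6]
gripper_width: 0.459
```

```bash
python3 st.py
```

```text
t 16.0 rel -1.91 -0.22 z 83.28 F tool x,y,up 0.22 -0.16 -2.64 M 0.01 -0.04 -0.03 yaw 20.0 w 0.4588977768912189
```

{"method": "send_rows", "body": {"deltas": "0 0 0.0005 0;0 0 0.0005 0;0 0 0 0;0 0 0 0"}}

```text
clock: 16.5
tool_pos: [0.4787, 0.1103, 0.0823]
eef_rot: [0.0, 0.985, 0.174, -0.0]
wrist_force: [-0.0, 0.0, -3.0]
gripper_width: 0.459
```

```bash
python3 st.py
```

```text
t 16.5 rel -1.9 -0.22 z 82.3 F tool x,y,up -0.01 -0.02 -2.99 M -0.03 -0.0 -0.01 yaw 20.0 w 0.45865363815695237
```

{"method": "send_rows", "body": {"deltas": "0 0 0.0005 0;0 0 0.0005 0;0 0 0 0;0 0 0 0"}}

```text
clock: 17.0
tool_pos: [0.4787, 0.1102, 0.0813]
eef_rot: [0.0, 0.985, 0.174, -0.0]
wrist_force: [-0.4, 0.6, -2.1]
gripper_width: 0.46
```

```bash
python3 st.py
```

```text
t 17.0 rel -1.89 -0.2 z 81.29 F tool x,y,up -0.17 -0.67 -2.14 M 0.04 -0.06 0.02 yaw 20.0 w 0.46049343604364024
```

{"method": "send_rows", "body": {"deltas": "0 0 0.0005 0;0 0 0.0004 0;0 0 0 0;0 0 0 0"}}

```text
clock: 17.5
tool_pos: [0.4788, 0.1102, 0.0805]
eef_rot: [0.0, 0.985, 0.174, 0.0]
wrist_force: [-0.4, 0.5, -1.7]
gripper_width: 0.458
```

```bash
python3 st.py
```

```text
t 17.5 rel -1.82 -0.17 z 80.46 F tool x,y,up -0.17 -0.64 -1.74 M -0.02 -0.01 0.03 yaw 20.0 w 0.4584380702795171
```

{"method": "send_rows", "body": {"deltas": "0 0 0.0005 0;0 0 0.0002 0;0 0 0 0;0 0 0 0", "grip_force": 20}}

```text
clock: 18.0
tool_pos: [0.4787, 0.1103, 0.0798]
eef_rot: [0.0, 0.985, 0.174, 0.0]
wrist_force: [-0.8, 0.4, 0.2]
gripper_width: 0.461
```

```bash
python3 st.py
```

```text
t 18.0 rel -1.84 -0.2 z 79.76 F tool x,y,up -0.58 -0.66 0.19 M 0.07 -0.1 -0.03 yaw 20.0 w 0.460677773736994
```

{"method": "send_rows", "body": {"deltas": "0 0 0 0;0 0 0 0;0 0 0 0;0 0 0 0;0 0 0 0;0 0 0 0", "jaw": 0.7}}

```text
clock: 18.75
tool_pos: [0.4787, 0.1103, 0.0797]
eef_rot: [-0.0, 0.985, 0.174, -0.0]
wrist_force: [0.6, -0.2, 0.0]
gripper_width: 0.701
```

```bash
python3 st.py;  python3 - <<'E'
from h import *
crop(eyes.snapshot('wrist')[:,:,::-1],'pics/w6.png',230,160,410,340,4)
crop(eyes.snapshot('side')[:,:,::-1],'pics/s6.png',280,200,400,320,5)
E
```

```text
t 18.75 rel -1.91 -0.22 z 79.7 F tool x,y,up 0.51 0.45 0.03 M -0.01 0.05 0.0 yaw 20.0 w 0.7009378327637161
```

View pics/w6.png

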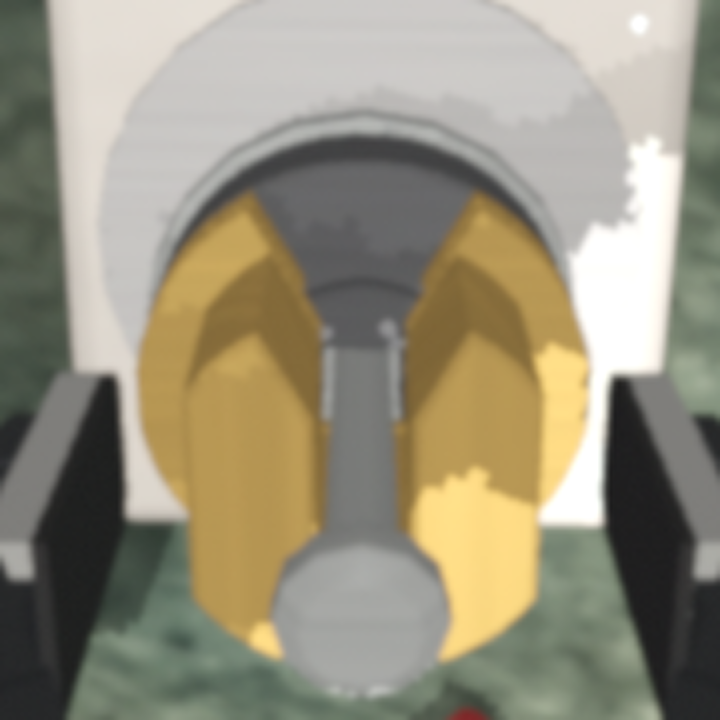

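View pics/s6.png

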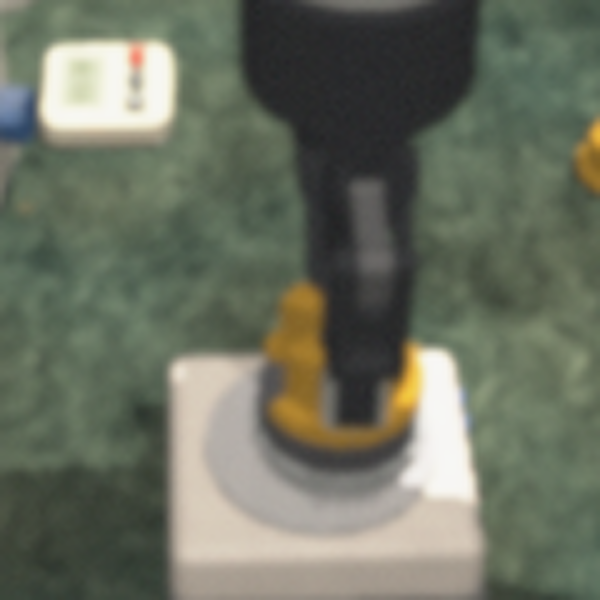

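The mass has seated and been released. The stem is centred in the slot and the dark boss is covered. I retreat straight up.

{"method": "send_rows", "body": {"deltas": "0 0 -0.005 0;0 0 -0.01 0;0 0 -0.02 0;0 0 -0.03 0;0 0 -0.04 0;-0.02 0 -0.04 0;-0.04 0 -0.02 0;-0.03 0 0 0;0 0 0 0;0 0 0 0"}}

```text
clock: 20.1
tool_pos: [0.3948, 0.0795, 0.2453]
eef_rot: [0.0, 0.985, 0.174, 0.001]
wrist_force: [-0.0, -0.4, -0.4]
gripper_width: 0.7
```

```bash
python3 st.py;  python3 - <<'E'
from h import *
cv2.imwrite('pics/w7.png',eyes.snapshot('wrist')[:,:,::-1])
S=eyes.snapshot('scene')[:,:,::-1]; D=eyes.snapshot('side')[:,:,::-1]
a=cv2.resize(S[170:270,180:280],(400,400),interpolation=2);b=cv2.resize(D[230:330,295:395],(400,400),interpolation=2)
cv2.imwrite('pics/f7.png',np.hstack([a,b]))
E
```

```text
t 20.1 rel -91.21 -0.01 z 245.27 F tool x,y,up -0.15 0.32 -0.37 M -0.01 0.05 -0.0 yaw 19.99 w 0.6995733985911193
```

View pics/w7.png

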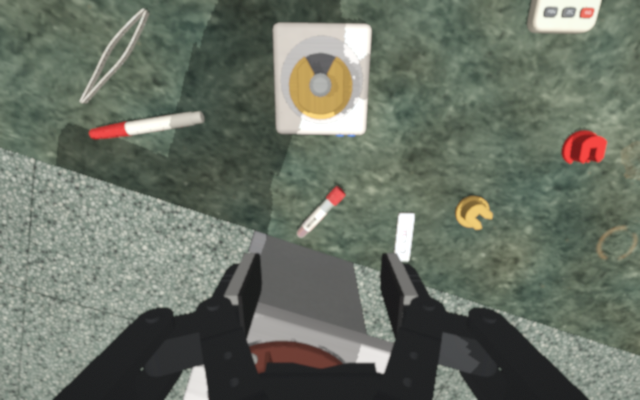

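View pics/f7.png

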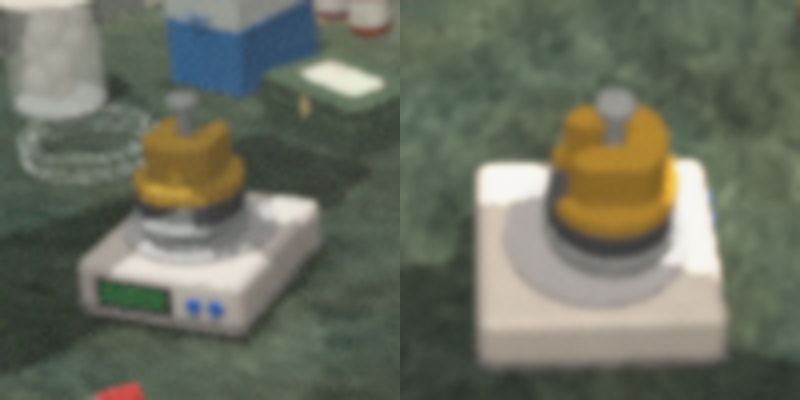

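The brass mass sits level and flush on the dark one, with its slot facing away from the display, opposite the dark slot. The gripper is well clear and the timer hasn't moved.

```bash
python3 -c "
from plant import bot
print(bot.sign_off(), bot.state()['clock'])"
```

```text
the job is handed in; nothing more can be done
the job is handed in; nothing more can be done
```

The larger brass mass is on the load stand, seated over the dark mass's boss with its slot facing the opposite way, and released. I handed the job in at about 20 s of the 67 s allowed.

- **Finding the stem:** I slid the mass on along the stand's +x until the slot's end touched the stem. The sideways force there peaked at about 5.5 N in the wrist readings, which have about 1 N of noise. I then backed off 0.6 mm from first touch and lowered in 0.5 mm steps or smaller.
- **Seating:** It passed the boss height with no rise in force and took up the weight at the dark mass's top. At release its underside was about 68.8 mm above the stand's origin by the arm's reading, against 69 mm nominal.
- **Final pictures:** The mass looks level and flush, with the stem centred in its slot. The gripper is well clear with no load on it.
- **Checks that disagreed:** The image estimate of the stem's position was about 2 mm off from touch along the slide, within the calibration error, so I used the touch.
- **Not checked:** I did not probe the sides of the slot, and the stem's own load cell cannot be read directly. The timer is in place in the last pictures. I did not check the sample cup in a picture after the placing, but the arm did not go near it.

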